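Start the last lag screw of the bench vise square

TASK

The machine vise is being screwed to the bench: three of its four hex-head lag screws are already started and stand square, the fourth still leans loosely in its pilot hole. Take the largest socket driver from the stand, seat it gently and fully over the leaning head (pressed hard, the loose screw sinks down its hole), bring driver and screw upright over the hole before turning, and start it with half a turn clockwise. Leave the screw standing square, put the driver back upright in its own hole of the stand and let go, and leave the other drivers and the watch case where they are.

Things in the scene. Friction and masses are not known exactly. Their poses are not given: they have to be found in the camera images.
- driver_grip (a point): centre of the handle of the largest of three socket drivers standing socket-down in the stand: dark hexagonal handle 30 mm across flats, 64 mm tall, driver 127 mm overall, 0.2 kg. On the axis, 86 mm above the socket's mouth; z up the handle. At zero yaw two flats face +x and -x. Grip any pair of flats, up to 8 mm above or below this point. No pose while the fingers hold it.
- driver_socket (a point): centre of the socket's floor inside the same driver, 75 mm below the grip point and 11 mm above the socket's mouth. The socket is 27 mm wide outside; its hexagonal recess, 7 mm deep, is 18.2 mm across flats (1.2 mm wider than the screw head), flats parallel to the handle's, below it a round lead-in 4 mm deep that widens to 25 mm at the mouth.
- driver: the same driver as a body, origin at the centre of its socket's mouth (its lowest end), z up the handle.
- stand: wooden block 62 x 190 mm, 45 mm high, fixed to the bench, origin at the middle of its underside. Its three holes lie in a row along its y: the big driver at y = +62 mm, the middle one at -5, the smallest at -62.
- stand_hole0 (a point): centre of the mouth of the big driver's own hole in the stand's top face, 45 mm above the bench. The hole is round, 32 mm wide and 36 mm deep: the resting socket's mouth is 9 mm above the bench.
- lag: the lag screw to be started. Origin: centre of its pilot hole at the bench surface, in the slot of one of the vise's ears (12 mm thick). The screw can lean about this point any way, up to 14 degrees, and stays as left; about 3 N sideways at the head moves it. Square means vertical, its head right above this point. This frame does not move with the screw.
- lag_head (a point): centre of the flat top of that screw's head, 47 mm along the screw from the pilot hole; z points up along the screw and so shows its lean (7 to 10 degrees at the start). The head is plain steel, hexagonal, 17 mm across flats, 7 mm high, on a 10 mm shank. This frame does not turn with the head: which way its flats face differs each time and must be seen or felt.
- lag_turn (a joint): how far that screw has been turned, rad: 0 at the start, growing clockwise seen from above; half a turn is 3.14. The pitch is 4.5 mm, so it sinks 2.25 mm in half a turn. Turning takes about 0.12 N m; the socket has some 8 degrees of play each way on the head.
- vise: low grey machine vise fixed on the bench: bed 170 x 96 mm, 62 mm high over the jaws, origin at the middle of its underside; spindle and tommy bar reach 140 mm to its -x. Slotted ears at +-45 mm along its x and +-78 mm along its y hold one screw each; three stand upright, just like the leaning one otherwise. Which one leans varies.
- driver_mid: bystander: middle-sized socket driver, loose in the stand, hexagonal handle 24 mm across flats, 121 mm long; origin at its lower end.
- driver_small: bystander: smallest socket driver, loose in the stand, hexagonal handle 20 mm across flats, 115 mm long; origin at its lower end.
- watch_case: bystander: loose round wooden watch case, 44 mm wide and 11 mm high, lying on the bench; origin at the middle of its underside.
- lag_push (a joint): how far that screw has been pressed straight down its pilot hole without turning, m: 0 at the start. The loose screw gives way under more than about 18 N of push along its axis, which spoils the start; 5 N is plenty to seat the socket.
There are look-alikes about, which are no part of the job. What is shaped like the driver but purple or red is not meant. Several things have the shape of the stand; the one meant has the colours described above.

How it is judged (in metres and radians):
On the way, in this order (a step that is already met when the one before it is completed fails the run):
1. the driver is fully down on the screw's head and both stand upright over the hole, the screw not yet turned (distance between driver_socket and lag_head below 0.004 m and angle between lag_head's own z axis and vertical below 0.07 rad and angle between driver_socket's own z axis and vertical below 0.08 rad and value of joint lag_turn below 0.3 rad), for 0.2 s.
2. the driver, still on the head, has turned the screw about half a turn (value of joint lag_turn above 2.6 rad and distance between driver_socket and lag_head below 0.006 m and angle between lag_head's own z axis and vertical below 0.08 rad), for 0.1 s.
At the end, for the whole second after the job is handed in: the screw has been turned 2.6 to 4.4 rad (150 to 250 degrees) clockwise and stands within 0.08 rad (4.5 degrees) of vertical; the big driver rests upright (within 0.15 rad) and released in its own hole of the stand, within 4 mm of the bottom and 6 mm of the hole's axis, at rest (value of joint lag_turn between 2.6 and 4.4 rad and angle between lag_head's own z axis and vertical below 0.08 rad and horizontal distance between driver and stand_hole0 below 0.006 m and z of driver in the frame of stand below 0.013 m and angle between driver_grip's own z axis and vertical below 0.15 rad and linear speed of driver below 0.02 m/s); the robot touches nothing.
It fails at once if the screw turned in while leaning (more than 0.35 rad turned at more than 0.10 rad of lean: cross-started) (value of joint lag_turn above 0.35 rad and angle between lag_head's own z axis and vertical above 0.1 rad).
It fails at once if the screw pressed more than 3 mm straight down its pilot hole instead of being turned in (value of joint lag_push above 0.003 m).
It fails at once if another driver or the watch case disturbed by more than 20 mm (distance of any of driver_mid, driver_small, watch_case from where it was at the start of the episode above 0.02 m).
It also fails if it takes over 72 s, if anything falls off the work surface, if the arm or the gripper's body presses on something with over 40 N, if the wrist force passes 120 N, or if a joint passes its speed limit or range.

ROBOT

A 6-joint arm with a two-finger parallel gripper is mounted at the origin on the work surface. World frame = base frame: x ahead of the robot, y to its left, z up, the work surface at z = 0. Lengths are in mm, angles in rad, forces in N, time in s.
With the tool pointing down it reaches from about 400 to 925 mm from the base axis. Payload 12.5 kg.
Tool frame: the origin (TCP) lies at the centre of the arm's flange, where the gripper is bolted on; the fingertips stand 190 mm ahead of it and the grasp point (between the pads) lies 171 mm ahead of it; z points along the fingers, y is the line along which they close (so a half turn about z gives the same grasp; the last joint's range is limited). The gripper opens to 95 mm and grips with 3 to 60 N. Pads are 20 mm wide; open, the fingers measure 119 mm over their backs; the gripper's body (75 mm by 180 mm) begins 59 mm behind the grasp point.
Start: joints at [-1.412, 0.491, 1.559, -0, 1.092, -0.106], TCP at [163.592, -603.21, 404.761] pointing down, gripper open.
Joint ranges: [-3.1, 3.1], [-0.84, 2.19], [0.05, 2.79], [-1.13, 4.28], [0.06, 2.93], [-2.69, 2.69]. Speed limits (rad/s): [2.22, 2.22, 2.79, 3.14, 3.14, 3.14].

INTERFACE

Orientations are given as [roll, pitch, yaw] about the fixed x, y, z axes, in that order (R = Rz(yaw) Ry(pitch) Rx(roll)).
In Python, from cell import env, read_camera, search_frame, cut_out gives the robot as it stands. The module is installed in compiled form; this text tells all that it offers.
- The arm moves only by the tool move_arm, never from a script. Its argument "commands" is a list of rows, each a list of 3 entries, a list of its own where there are three numbers: the shift along the world's x, y, z normalised to -1 to 1, where 1 is 0.03 m, then the turn about the world's z normalised to -1 to 1, where 1 is 0.08 rad, then the opening, from -1 (shut) to 1 (fully open), so that 0 is half open. A call has 1 to 20 rows; each row shifts and turns the commanded pose from where the row before left it; what a row does not reach is not made up. A row lasts 1/12 s, in which the tool goes at most 41.7 mm and 7.16 degrees, less where a joint would pass 70% of its speed; a pose out of reach is approached as far as the arm can. A call with a number of a shift or a turn outside -1 to 1 is refused whole. A call with a gripper value outside its range is refused whole. The fingers move at their own pace and stop on an object; the grip force is fixed at half the most. Time passes only in rows, so rows that do not move let the fingers close. It gives the time, the measured TCP pose, the force, the opening and the grip force at its end, in the units of the state.
- env.state(): the state, without advancing time (a new reading comes with each control period).
- read_camera(name): name is "scene" or "top" or "wrist"; returns a dict with "image" (480x640x3 uint8, red, green, blue), "fx", "fy", "cx", "cy" (pixels), "D" ([k1, k2, p1, p2, k3] as OpenCV has them; the pictures are not rectified), "rvec" (rotation vector, rad) and "tvec" (3), from world to camera coordinates, as OpenCV has them. Camera axes: x right, y down, z forward; pixel columns grow to the right and rows downward; lengths in mm; the calibration is good to about 2 mm. A picture is of the moment at which its call begins. There is no depth.
- env.job_done(): hands the job in; it is judged then, once.
Trained networks look in a picture, given as the dict that the camera call returned (one of the last four; its "shot" number tells which), for a name from the list of things; names that differ only in an ending like _2 or _b are one class to them, and where a whole thing is asked for, a point or a joint stands for the part that bears it (a point fixed in the world has none). Each returns a list of dicts, best first, with "confidence" (0 to 1); they miss things now and then, are a little off and sometimes report something else, mostly with a low value. They report only what shows in the picture. A call takes as long as a camera call. They do not tell look-alikes from the thing itself.
- search_frame(thing, picture): "at" ([column, row] in pixels, amid what is visible of it).
- cut_out(thing, picture): "region" (480x640 bool, what is visible of it) and "at" ([column, row] in pixels, amid what is visible of it).
The state is a dict: "t": time; "joints": joint angles; "qvel": joint speeds; "tau": joint torques, N m; "eef_pos": TCP position; "tcp_rot": TCP orientation; "ft_force": force on the tool from outside, world axes, zero at the start; "moment": the same for the moment, N m; "opening": opening from 0.0 (shut) to 1.0 (fully open); "grip_force": force on a finger pad.
Only numpy, scipy, OpenCV 4.12 (cv2) and the standard library are available. Lean on these libraries where they do the work, as an engineer would, in place of code of your own. Each camera call takes 0.05 s, during which the arm holds its last target. There are 200 camera calls.

## Working session

There is one attempt and no reset: what is moved stays moved. The work goes in short steps, Python scripts to look and compute and a tool call to move; the robot and the scene stay as the last step left them, time stands still between calls to the robot, and variables do not carry over. Pictures are saved under pics/ and viewed, at most 10 in all, crops included, and the job is handed in when it is done.

Besides the shell and the picture viewer there is one more tool, called after "Call:" as name(argument=value, ...) on one line, values as JSON. move_arm: Moves the arm, as the interface text tells. Its arguments: {"type":"object","properties":{"commands":{"type":"array","items":{"type":"array"}}},"required":["commands"]}

```bash
mkdir -p pics; cat > h.py <<'E'
import numpy as np, cv2
from cell import env, read_camera, search_frame, cut_out
def K(p): return np.array([[p["fx"],0,p["cx"]],[0,p["fy"],p["cy"]],[0,0,1.]])
def ray(p,uv):
    n=cv2.undistortPoints(np.array([[uv]],float),K(p),np.array(p["D"],float))[0,0]
    R=cv2.Rodrigues(np.array(p["rvec"],float))[0]; t=np.array(p["tvec"],float).ravel()
    d=R.T@np.array([n[0],n[1],1]); return -R.T@t, d/np.linalg.norm(d)
def onz(p,uv,z):
    o,d=ray(p,uv); return o+d*(z-o[2])/d[2]
def tri(rs):
    A=sum(np.eye(3)-np.outer(d,d) for o,d in rs); b=sum((np.eye(3)-np.outer(d,d))@o for o,d in rs)
    x=np.linalg.solve(A,b); return x,[np.linalg.norm((np.eye(3)-np.outer(d,d))@(x-o)) for o,d in rs]
def proj(p,X):
    return cv2.projectPoints(np.array(X,float).reshape(-1,1,3),np.array(p["rvec"],float),np.array(p["tvec"],float),K(p),np.array(p["D"],float))[0].reshape(-1,2)
def save(n,im): cv2.imwrite("pics/"+n,cv2.cvtColor(im,cv2.COLOR_RGB2BGR))
E
python3 - <<'E'
from h import *
P={n:read_camera(n) for n in("scene","top","wrist")}
for n,p in P.items():
    save(n+"0.png",p["image"])
    for t in ("driver","stand","lag_head","vise","watch_case","driver_mid","driver_small"):
        print(n,t,[(np.round(r["at"]).astype(int).tolist(),round(r["confidence"],2)) for r in search_frame(t,p)])
print(env.state())
E
```

```text
scene driver [([390, 184], 0.93), ([362, 196], 0.71), ([411, 213], 0.56)]
scene stand [([343, 243], 0.98), ([349, 156], 0.95), ([272, 210], 0.75)]
scene lag_head [([201, 409], 0.52)]
scene vise [([256, 398], 0.84)]
scene watch_case [([400, 325], 0.73), ([330, 238], 0.18)]
scene driver_mid [([339, 215], 0.69), ([200, 405], 0.57), ([201, 410], 0.22), ([200, 408], 0.18)]
scene driver_small [([329, 236], 0.67)]
top driver [([198, 233], 0.88), ([238, 242], 0.61)]
top stand [([146, 305], 0.87), ([266, 332], 0.63), ([272, 253], 0.56), ([475, 260], 0.2)]
top lag_head [([475, 259], 0.58), ([236, 240], 0.17)]
top vise [([444, 234], 0.61)]
top watch_case [([333, 170], 0.9)]
top driver_mid [([268, 246], 0.48)]
top driver_small [([236, 242], 0.63), ([292, 250], 0.56)]
wrist driver []
wrist stand []
wrist lag_head []
wrist vise []
wrist watch_case []
wrist driver_mid []
wrist driver_small []
{'t': 1.2, 'joints': array([-1.41158531e+00,  4.90890875e-01,  1.55891714e+00, -1.69961028e-05,
        1.09172786e+00, -1.05625218e-01]), 'qvel': array([0.00074017, 0.001238  , 0.00092274, 0.00070039, 0.00082673,
       0.0008236 ]), 'tau': array([-2.26551339e-03, -6.12475562e+01, -2.58437276e+01,  6.92634517e-02,
        4.45279700e-02, -5.43195824e-05]), 'eef_pos': array([ 163.59849387, -603.19854039,  404.76070136]), 'tcp_rot': array([3.14153778e+00, 2.09855942e-05, 2.64844066e-01]), 'ft_force': array([-0.135766  ,  0.8340187 ,  0.11799648]), 'moment': array([-0.04388623, -0.01614561,  0.02437191]), 'grip_force': 0.0, 'opening': 0.9999741231238783}
```

View pics/scene0.png

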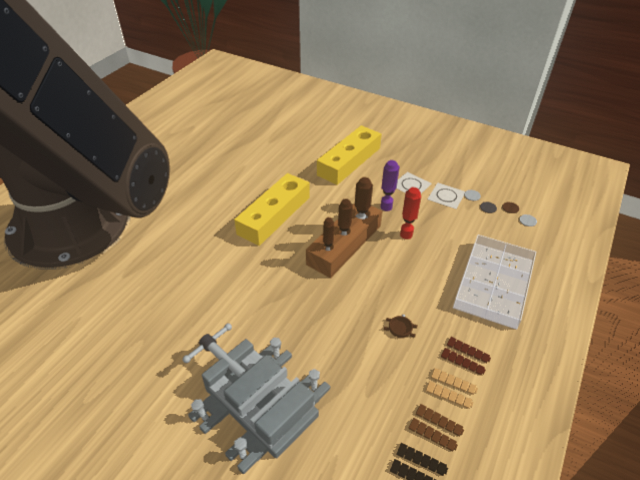

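View pics/top0.png

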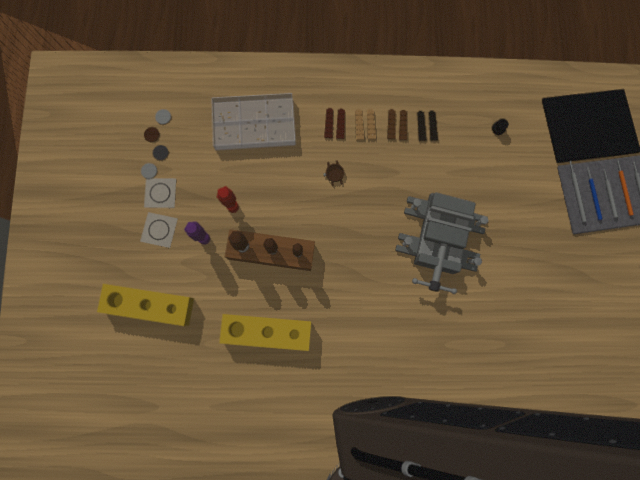

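The large dark driver is at scene (364,195) and top (238,241), in the brown stand. The look-alikes are the purple driver (390,184), the red driver (411,213) and the yellow stands (349,156) and (272,210). The four screws in the top view are at about (412,203), (482,219), (405,242) and (475,260).

```bash
python3 - <<'E'
from h import *
P={n:read_camera(n) for n in("scene","top")}
s=P["scene"]["image"];t=P["top"]["image"]
rs=lambda a:cv2.resize(a,(400,300),interpolation=cv2.INTER_CUBIC)
a=np.vstack([np.hstack([rs(s[330:480,160:360]),rs(s[165:285,300:460])]),np.hstack([rs(t[175:295,360:520]),rs(t[190:280,210:330])])])
save("crop.png",a)
r=search_frame("driver",P["scene"])
x,e=tri([ray(P["scene"],(364,192)),ray(P["top"],(238,241))]);print(x,e)
# upright stance: top view handle-top 
for nm,us,ut in(("s1",(275,346),(482,219)),("s2",(314,377),(412,203)),("s1b",(275,346),(475,260)),("s2b",(314,377),(482,219)),("s3",(197,408),(405,242)),("s3b",(197,408),(475,260)),("s4",(240,445),(405,242)),("s4b",(240,445),(412,203))):
    print(nm,*tri([ray(P["scene"],us),ray(P["top"],ut)]))
E
```

```text
[559.46791692 302.2389008  101.68153263] [np.float64(0.4253226483471752), np.float64(0.42532264834717165)]
s1 [ 613.47951955 -162.79132154  189.11390067] [np.float64(25.658049938317838), np.float64(25.658049938317816)]
s2 [660.81509759 -79.91353048  28.9247567 ] [np.float64(3.474043143771429), np.float64(3.4740431437717056)]
s1b [ 566.08197627 -148.23719077  139.39181957] [np.float64(55.29567212600004), np.float64(55.2956721260003)]
s2b [ 647.07633149 -168.17139744  146.22531883] [np.float64(51.718447444843086), np.float64(51.71844744484328)]
s3 [ 538.9173677  -134.67531823  -51.67543943] [np.float64(75.59440340612572), np.float64(75.59440340612565)]
s3b [ 530.93741216 -217.84798153   34.98117654] [np.float64(3.3615922672714285), np.float64(3.361592267271564)]
s4 [ 578.11771124 -135.97130543 -183.36711215] [np.float64(45.27650120941349), np.float64(45.27650120941338)]
s4b [ 637.07734392 -151.99310419  -57.91772542] [np.float64(73.36655199348041), np.float64(73.36655199348057)]
```

View pics/crop.png

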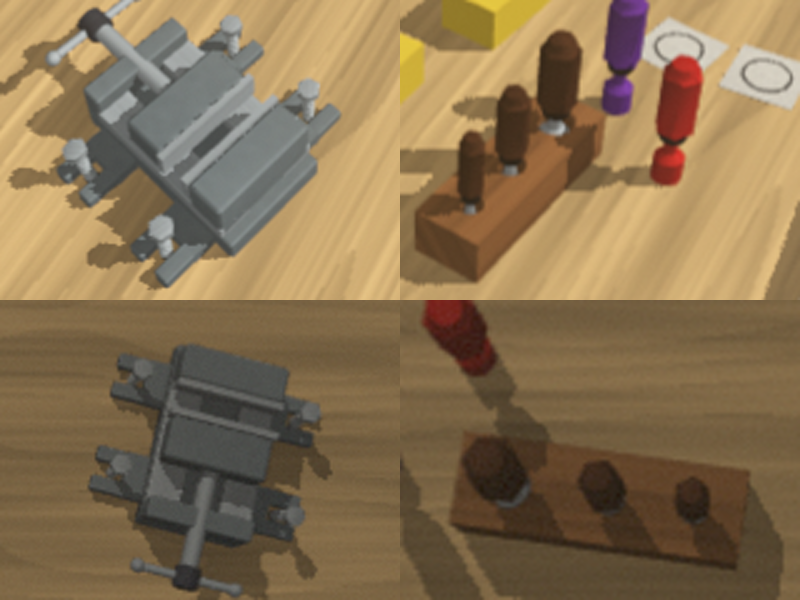

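The screw at scene (197,408) / top (475,260) appears to lean: it is the vise's -x,-y one, and the network picks it too. The big dark-brown driver in the brown stand is confirmed. Next I'll match all four heads.

```bash
python3 - <<'E'
from h import *
P={n:read_camera(n) for n in("scene","top")}
H=[]
# crop px -> image: scene /2.0 +(160,330); top /2.5+(360,175)
for nm,us,ut in(("-x+y",(232,22),(122,463)),("+x+y",(308,88),(144,369)),("-x-y",(75,147),(291,515)),("+x-y",(160,227),(309,411))):
    us=(us[0]/2+160,us[1]/2+330); ut=(ut[0]/2.5+360,(ut[1]-300)/2.5+175)
    x,e=tri([ray(P["scene"],us),ray(P["top"],ut)]);print(nm,x.round(1),round(e[0],2), onz(P["top"],ut,46).round(1), onz(P["scene"],us,46).round(1)); H.append(x)
H=np.array(H)
M=np.array([[-45,78],[45,78],[-45,-78],[45,-78]],float)
for skip in range(4):
    i=[k for k in range(4) if k!=skip]
    a=M[i];b=H[i,:2];ca=a.mean(0);cb=b.mean(0);U,S,Vt=np.linalg.svd((a-ca).T@(b-cb));R=(U@Vt).T
    pred=(R@(M-ca).T).T+cb
    print(skip,"res",np.linalg.norm(pred-H[:,:2],axis=1).round(1),"yaw",np.arctan2(R[1,0],R[0,0]).round(3),pred[skip].round(1))
for n,uv in(("hole big",None),):
    pass
# stand top corners in top view crop (scale 10/3, offs 210,190)
c=[(465,432),(748,470),(735,567),(452,527)]
C=np.array([onz(P["top"],(u/3.3333+210,(v-300)/3.3333+190),45)[:2] for u,v in c]);print(C.round(1),C.mean(0).round(1),np.linalg.norm(C-np.roll(C,-1,0),axis=1).round(1))
E
```

```text
-x+y [574.4 -64.   48.6] 0.27 [574.6 -64.8  46. ] [573.5 -62.4  46. ]
+x+y [660.4 -86.5  46.5] 0.18 [660.3 -86.7  46. ] [660.4 -86.1  46. ]
-x-y [ 529.2 -216.    44. ] 1.01 [ 529.7 -214.6   46. ] [ 529.3 -217.3   46. ]
+x-y [ 623.1 -236.5   45.6] 1.26 [ 624.  -235.5   46. ] [ 622.3 -237.4   46. ]
0 res [2.3 1.1 4.  3. ] yaw -0.252 [572.1 -64. ]
1 res [1.2 0.5 4.2 3.1] yaw -0.259 [660.2 -87. ]
2 res [0.6 0.9 6.5 0.7] yaw -0.247 [ 535.7 -215.2]
3 res [1.2 2.  2.5 5.9] yaw -0.274 [ 617.6 -238.6]
[[ 597.    66.3]
 [ 573.7 -122.2]
 [ 508.8 -111.5]
 [ 533.5   75.1]] [553.3 -23.1] [190.   65.7 188.2  64.1]
```

```bash
python3 - <<'E'
from h import *
P={n:read_camera(n) for n in("top","wrist")}
c=[(65,432),(348,470),(335,567),(52,527)]
C=np.array([onz(P["top"],(u/3.3333+210,(v-300)/3.3333+190),45)[:2] for u,v in c]);m=C.mean(0)
yax=(C[0]+C[3]-C[1]-C[2])/2;yax/=np.linalg.norm(yax);yaw=np.arctan2(-yax[0],yax[1])
print(m.round(1),np.linalg.norm(C-np.roll(C,-1,0),axis=1).round(1),"yaw",yaw,"hole0",m+62*yax,"mid",m-5*yax)
w=P["wrist"];o,d=ray(w,(320,240));s=env.state()
from scipy.spatial.transform import Rotation as Ro
R=Ro.from_euler("xyz",s["tcp_rot"]).as_matrix()
print("cam in tool",R.T@(o-s["eef_pos"]),"axis",R.T@d,w["fx"], [ (R.T@ray(w,q)[1]).round(2) for q in((320,0),(0,240))])
E
```

```text
[550.5 240.3] [187.9  64.7 186.2  63.4] yaw -0.12781695211793787 hole0 [558.38987485 301.7471052 ] mid [549.84943789 235.2936558 ]
cam in tool [66.96232733 -1.14910304 20.34450066] axis [-0.25995757  0.00421188  0.96561085] 430.2356179631099 [array([0.25, 0.  , 0.97]), array([-0.21, -0.61,  0.77])]
```

Call:
move_arm(commands=[[[0.896,0.924,-0.25],0,1],[[0.896,0.924,-0.25],0,1],[[0.896,0.924,-0.25],0,1],[[0.896,0.924,-0.25],0,1],[[0.896,0.924,-0.25],0,1],[[0.896,0.924,-0.25],0,1],[[0.896,0.924,-0.25],0,1],[[0.896,0.924,-0.25],0,1],[[0.896,0.924,-0.25],0,1],[[0.896,0.924,-0.25],0,1],[[0.896,0.924,-0.25],0,1],[[0.896,0.924,-0.25],0,1],[[0.896,0.924,-0.25],0,1],[[0.896,0.924,-0.25],0,1],[[0,0,0],0,1],[[0,0,0],0,1],[[0,0,0],0,1]])

```text
t: 2.97
eef_pos: [539.8, -215.2, 299.7]
tcp_rot: [3.142, 0.0, 0.266]
ft_force: [-0.2, -1.0, 0.5]
opening: 0.998
grip_force: 0.0
```

```bash
python3 - <<'E'
from h import *
import pickle
w=read_camera("wrist");pickle.dump(w,open("w1.pkl","wb"));s=env.state();print(s["eef_pos"],s["tcp_rot"],s["t"])
print([(r["at"],r["confidence"]) for r in search_frame("lag_head",w)])
print(proj(w,[[529,-216,46],[535.7,-215.2,0],[535.7,-215.2,12]]))
save("w1.png",w["image"])
E
```

```text
[ 539.48455817 -215.69795491  299.92568476] [3.14140252e+00 5.28437375e-05 2.64323606e-01] 3.0167
[([319.8, 259.4], 0.77)]
[[316.63584691 264.88319828]
 [318.35422761 233.68129927]
 [318.35852951 238.27375909]]
```

View pics/w1.png

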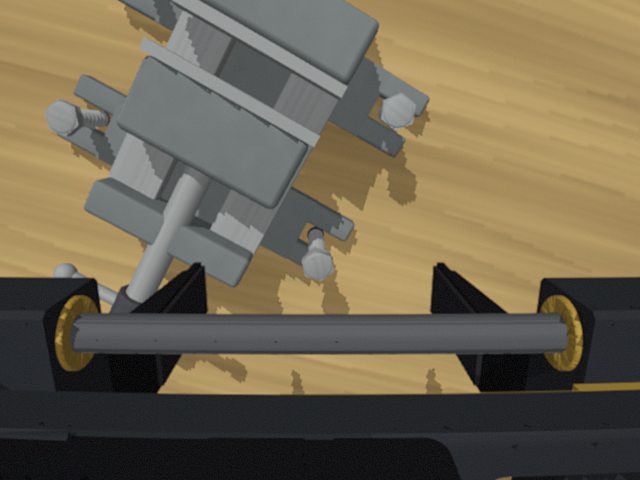

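The leaning screw's head is at (318,263) with its foot at (316,233), so it is the -x,-y ear. I'll place the camera right above it for a closer second view.

Call:
move_arm(commands=[[[-0.65,-0.18,-0.45],0,1],[[-0.65,-0.18,-0.45],0,1],[[-0.65,-0.18,-0.45],0,1],[[0,0,0],0,1],[[0,0,0],0,1]])

```text
t: 3.48
eef_pos: [480.5, -232.6, 259.4]
tcp_rot: [-3.141, 0.0, 0.262]
ft_force: [0.6, -0.8, -0.5]
opening: 1.004
grip_force: 0.0
```

```bash
python3 - <<'E'
from h import *
import pickle
w1=pickle.load(open("w1.pkl","rb"))
w=read_camera("wrist");pickle.dump(w,open("w2.pkl","wb"));s=env.state();print(s["eef_pos"],s["tcp_rot"],s["t"])
r=search_frame("lag_head",w);print([(q["at"],q["confidence"]) for q in r])
c=cut_out("lag_head",w);print([(q["at"],q["confidence"],q["region"].sum()) for q in c])
u=proj(w,[[529,-216,46],[535.7,-215.2,12]]);print(u)
x,y=u[0].astype(int)
a=w["image"][max(y-45,0):y+45,x-60:x+60];print(max(y-45,0),x-60)
save("w2.png",cv2.resize(a,(800,600*a.shape[0]//90),interpolation=cv2.INTER_CUBIC))
E
```

```text
[ 481.33372344 -232.38409377  259.88537998] [ 3.14079441e+00 -7.07715099e-04  2.62597002e-01] 3.5333
[([316.5, 163.5], 0.91), ([312.3, 161.6], 0.48)]
[([314.7, 164.1], 0.74, np.int64(1397))]
[[313.20740652 161.43798729]
 [315.80719213 143.05460415]]
116 253
```

View pics/w2.png

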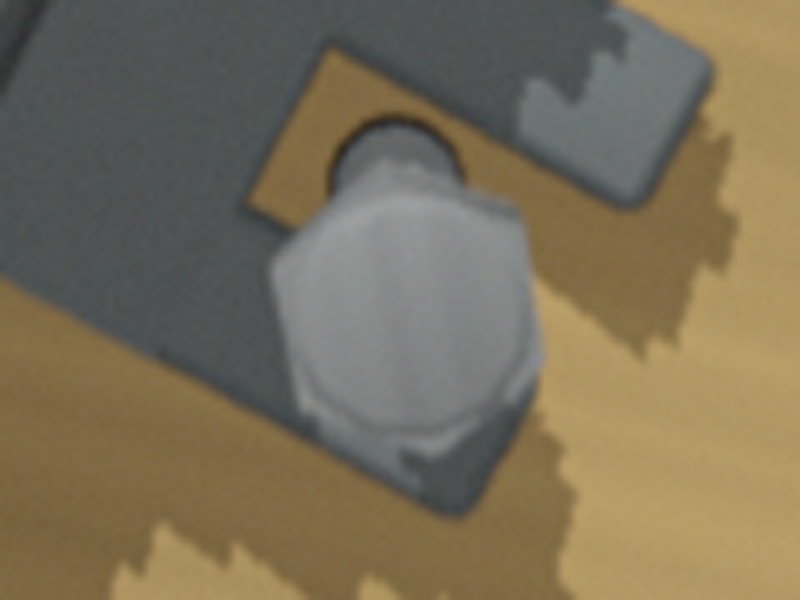

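```bash
python3 - <<'E'
from h import *
import pickle
w1=pickle.load(open("w1.pkl","rb"));w=pickle.load(open("w2.pkl","rb"))
f=lambda u,v:(253+u/6.667,116+v/6.667)
hc=f(408,305)
x,e=tri([ray(w1,(318,262.5)),ray(w,hc)]);print("head",x,e,onz(w,hc,46))
hole=onz(w,f(397,183),0);print("hole",hole)
n=x-hole;print("lean",np.degrees(np.hypot(n[0],n[1])/n[2]),n)
n/=np.linalg.norm(n)
c0=onz(w,hc,45)
pts=[]
for q in [(272,265),(520,210),(542,350),(430,450),(300,405)]:
    o,d=ray(w,f(*q)); p=o+d*(n@(c0-o))/(n@d)-c0; pts.append(p)
    print(np.hypot(*p[:2]).round(1),np.degrees(np.arctan2(p[1],p[0])).round(1),(np.degrees(np.arctan2(p[1],p[0]))%60).round(1))
E
```

```text
head [ 528.51742249 -216.72744472   39.64367802] [np.float64(0.19912813536062254), np.float64(0.19912813536061855)] [ 528.98189366 -216.46052687   46.        ]
hole [ 534.54707715 -213.59240281    0.        ]
lean 9.822006450542728 [-6.02965466 -3.13504191 39.64367802]
9.4 88.3 28.3
9.8 -34.6 25.4
9.6 -93.8 26.2
10.1 -156.6 23.4
10.0 147.8 27.8
```

The head's flat normals are at about -3.8° (mod 60), the hole is near (535,-214), and the head leans toward -x,-y by about 8°. The next step is to look down on the driver from above the stand.

Call:
move_arm(commands=[[[0.1,0.8,0.9],0.81,1],[[0.125,0.977,0.85],0.81,1],[[0.125,0.977,0.8],0.81,1],[[0.125,0.977,0.8],0.81,1],[[0.125,0.977,0],0.81,1],[[0.125,0.977,0],0.81,1],[[0.125,0.977,0],0.81,1],[[0.125,0.977,0],0.81,1],[[0.125,0.977,0],0.81,1],[[0.125,0.977,0],0.81,0.5],[[0.125,0.977,0],0.81,0.2],[[0.125,0.977,0],0.81,0.2],[[0.125,0.977,0],0.81,0.2],[[0.125,0.977,0],0.81,0.2],[[0.125,0.977,0],0.81,0.2],[[0.125,0.977,0],0.81,0.2],[[0,0.15,0],0,0.2],[[0,0,0],0,0.2],[[0,0,0],0,0.2]])

```text
t: 5.22
eef_pos: [540.5, 236.9, 360.0]
tcp_rot: [3.141, 0.0, 1.302]
ft_force: [-0.4, -1.2, -1.1]
opening: 0.602
grip_force: 0.0
```

```bash
python3 - <<'E'
from h import *
import pickle
w=read_camera("wrist");pickle.dump(w,open("w3.pkl","wb"));s=env.state();print(s["eef_pos"],s["tcp_rot"],s["t"])
for t in("driver","driver_mid"):
  print(t,[(q["at"],q["confidence"]) for q in search_frame(t,w)])
c=cut_out("driver",w);print([(q["at"],q["confidence"],q["region"].sum()) for q in c])
print(proj(w,[[559,302,136],[559,302,45],[559,302,95]]))
save("w3.png",w["image"])
E
```

```text
[540.57851344 236.25801242 359.97245267] [3.14135595e+00 1.16892865e-04 1.30063074e+00] 5.2667
driver [([470.7, 33.0], 0.96), ([317.8, 121.4], 0.83), ([314.9, 3.9], 0.8), ([333.5, 238.9], 0.4), ([345.6, 301.0], 0.21)]
driver_mid [([335.1, 239.8], 0.89)]
[([469.7, 30.5], 0.92, np.int64(5101)), ([317.4, 120.2], 0.91, np.int64(3411)), ([314.0, 3.3], 0.7, np.int64(242))]
[[320.46775362 125.42379872]
 [319.83887605 125.30744037]
 [320.12651363 125.36065763]]
```

View pics/w3.png

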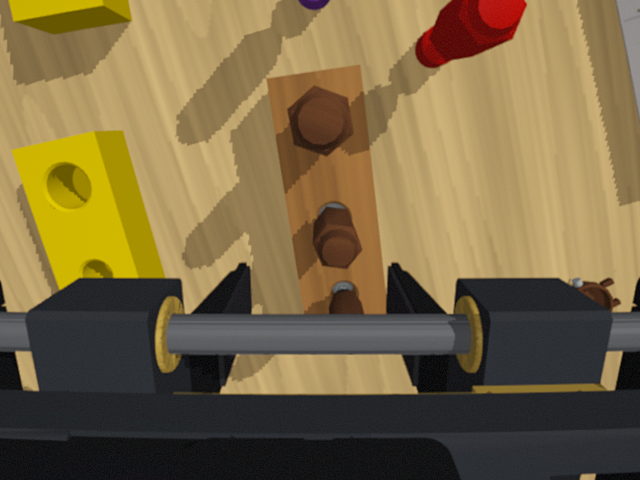

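The big driver is seen end-on at (320,121), with the middle one at (335,239), red at the top right and purple at the top. I'll fit the hexagon now.

```bash
python3 - <<'E'
from h import *
import pickle
from scipy.optimize import least_squares
w=pickle.load(open("w3.pkl","rb"))
# dark-brown segmentation in small window
im=cv2.GaussianBlur(w["image"],(3,3),0).astype(int);sub=im[75:165,275:365]
m=((sub.sum(2)<215)).astype(np.uint8)
n,l,st,ce=cv2.connectedComponentsWithStats(m);k=l[121-75,320-275];mm=(l==k).astype(np.uint8)
print(st[k],ce[k]+[275,75]);
h=max(cv2.findContours(mm,0,1)[0],key=len)[:,0]; hull=cv2.convexHull(h)[:,0]+[275,75]
ap=cv2.approxPolyDP(hull.astype(np.int32).reshape(-1,1,2),5,True)[:,0];print(ap.tolist())
z=120
X=np.array([onz(w,p,z)[:2] for p in ap]);c=onz(w,(ap.max(0)+ap.min(0))/2,z)[:2]
X0=X.mean(0)
print("centre",X0,c)
for p in X: d=p-X0;print(np.hypot(*d).round(1),(np.degrees(np.arctan2(d[1],d[0]))%60).round(1))
# width by direction
H=np.array([onz(w,p,z)[:2] for p in hull]);a=np.radians(np.arange(0,180))
wd=[np.ptp(H@[np.cos(t),np.sin(t)]) for t in a];s3=np.array([wd[i]+wd[i+60]+wd[i+120] for i in range(60)]);i=s3.argmin();print("flat normal deg mod60",i,s3[i]/3,s3.max()/3)
E
```

```text
[   9   12   70   78 3756] [317.18210863 124.84797657]
[[346, 98], [353, 133], [311, 164], [290, 164], [288, 108], [313, 87]]
centre [557.19504227 302.15467723] [559.07325868 301.92761499]
19.7 27.8
18.4 34.1
19.0 5.8
23.2 38.7
16.6 13.0
18.8 20.1
flat normal deg mod60 55 34.91713872734369 37.76385743077892
```

Call:
move_arm(commands=[[[0.2,0.73,0],0.92,0.2],[[0.2,0.73,0],0.92,0.2],[[0.217,0.74,0],0,0.2],[[0,0,0],0,0.2],[[0,0,-0.75],0,0.2],[[0,0,-0.75],0,0.2],[[0,0,-0.75],0,0.2],[[0,0,-0.75],0,0.2],[[0,0,-0.13],0,0.2],[[0,0,0],0,0.2],[[0,0,0],0,-1],[[0,0,0],0,-1],[[0,0,0],0,-1],[[0,0,0],0,-1],[[0,0,0],0,-1],[[0,0,0],0,-1]])

```text
t: 6.75
eef_pos: [559.2, 302.9, 266.6]
tcp_rot: [3.141, -0.001, 1.449]
ft_force: [-0.6, -0.5, 4.1]
opening: 0.316
grip_force: 30.0
```

```bash
python3 - <<'E'
from h import *
s=env.state();print({k:np.round(s[k],3) for k in("t","eef_pos","tcp_rot","ft_force","moment","opening","grip_force","joints")})
w=read_camera("wrist");t=read_camera("top");sc=read_camera("scene")
a=cv2.resize(w["image"],(400,300));b=cv2.resize(sc["image"][120:300,260:500],(400,300))
save("g1.png",np.hstack([a,b]))
E
```

```text
{'t': np.float64(6.75), 'eef_pos': array([559.225, 302.883, 266.62 ]), 'tcp_rot': array([ 3.141e+00, -1.000e-03,  1.449e+00]), 'ft_force': array([-0.625, -0.527,  4.148]), 'moment': array([-0.082,  0.039, -0.017]), 'opening': np.float64(0.316), 'grip_force': np.float64(30.0), 'joints': array([ 0.393,  0.662,  1.657, -0.   ,  0.821,  0.515])}
```

View pics/g1.png

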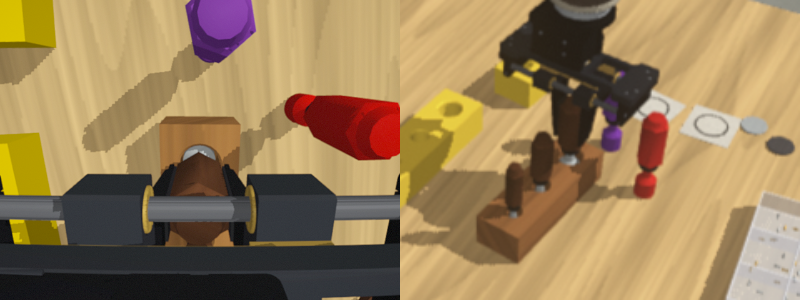

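The driver is gripped on its flats (30.0 mm opening) and upright. I'll lift it well clear of the neighbours, carry it to above the leaning head and turn to yaw 2.552.

Call:
move_arm(commands=[[[0,0,0.4],0,-1],[[0,0,0.8],0,-1],[[0,0,1],0,-1],[[0,0,1],0,-1],[[0,0,1],0,-1],[[0,0,0.8],0,-1],[[0,-0.5,0],0.5,-1],[[0,-1,0],1,-1],[[0,-1,0],1,-1],[[0,-1,0],1,-1],[[0,-1,0],1,-1],[[0,-1,0],1,-1],[[0,-1,0],1,-1],[[0,-1,0],1,-1],[[0,-1,0],1,-1],[[-0.1,-1,0],1,-1],[[-0.1,-1,0],1,-1],[[-0.1,-1,0],1,-1],[[-0.1,-1,0],1,-1],[[-0.1,-1,0],1,-1]])

```text
t: 8.57
eef_pos: [543.6, -103.5, 416.5]
tcp_rot: [3.142, 0.0, 2.533]
ft_force: [1.1, -0.1, -2.0]
opening: 0.318
grip_force: 30.0
```

Call:
move_arm(commands=[[[-0.1,-1,0],0.29,-1],[[-0.1,-1,0],0,-1],[[-0.2,-1,0],0,-1],[[-0.1,-0.81,0],0,-1],[[-0.1,0,-0.5],0,-1],[[0,0,-0.8],0,-1],[[0,0,-0.8],0,-1],[[0,0,-0.5],0,-1],[[0,0,0],0,-1],[[0,0,0],0,-1]])

```text
t: 9.4
eef_pos: [526.2, -216.5, 338.1]
tcp_rot: [-3.142, -0.001, 2.552]
ft_force: [0.5, 0.4, -2.1]
opening: 0.316
grip_force: 30.0
```

```bash
python3 - <<'E'
from h import *
s=env.state();print({k:np.round(s[k],3) for k in("t","eef_pos","tcp_rot","ft_force","moment","opening","grip_force","joints")})
w=read_camera("wrist");t=read_camera("top");sc=read_camera("scene")
a=cv2.resize(w["image"][60:360,120:520],(400,300));b=cv2.resize(sc["image"][300:480,100:340],(400,300))
save("g2.png",np.hstack([a,b]))
E
```

```text
{'t': np.float64(9.4), 'eef_pos': array([ 526.247, -216.515,  338.077]), 'tcp_rot': array([-3.142e+00, -1.000e-03,  2.552e+00]), 'ft_force': array([ 0.545,  0.372, -2.136]), 'moment': array([ 0.076, -0.145, -0.052]), 'opening': np.float64(0.316), 'grip_force': np.float64(29.998), 'joints': array([-0.506,  0.489,  1.772,  0.   ,  0.882, -1.488])}
```

View pics/g2.png

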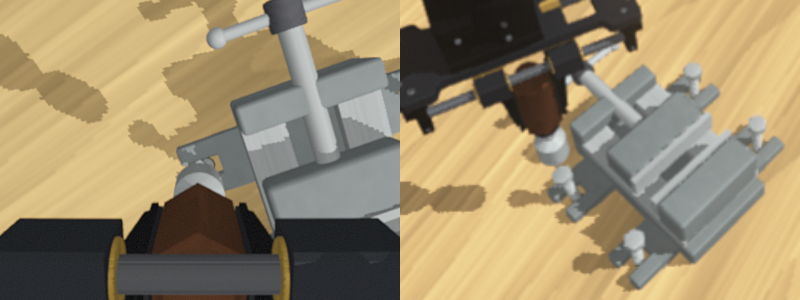

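Call:
move_arm(commands=[[[0.1,0,-0.5],0,-1],[[0,0,-0.5],0,-1],[[0,0,-0.05],0,-1],[[0,0,-0.03],0,-1],[[0,0,-0.03],0,-1],[[0,0,-0.03],0,-1],[[0,0,-0.03],0,-1],[[0,0,0],0,-1],[[0,0,0],0,-1]])

```text
t: 10.3
eef_pos: [529.2, -216.5, 303.1]
tcp_rot: [3.141, 0.001, 2.552]
ft_force: [-0.6, -0.4, -2.3]
opening: 0.317
grip_force: 30.0
```

Call:
move_arm(commands=[[[0,0,-0.03],0,-1],[[0,0,0],0,-1],[[0,0,0],0,-1]])

```text
t: 10.55
eef_pos: [529.2, -216.5, 301.8]
tcp_rot: [3.142, -0.0, 2.552]
ft_force: [0.3, 0.3, -1.9]
opening: 0.319
grip_force: 30.0
```

Call:
move_arm(commands=[[[0,0,-0.03],0,-1],[[0,0,0],0,-1],[[0,0,0],0,-1]])

```text
t: 10.8
eef_pos: [529.2, -216.5, 300.9]
tcp_rot: [3.141, -0.0, 2.552]
ft_force: [0.1, -0.5, -2.1]
opening: 0.317
grip_force: 30.0
```

Call:
move_arm(commands=[[[0,0,-0.03],0,-1],[[0,0,0],0,-1],[[0.03,0.012,0],0,-1],[[0.03,0.012,0],0,-1],[[0.03,0.012,0],0,-1],[[0,0,0],0,-1]])

```text
t: 11.3
eef_pos: [531.8, -215.4, 300.1]
tcp_rot: [-3.141, -0.001, 2.552]
ft_force: [-2.4, -0.8, 0.2]
opening: 0.316
grip_force: 30.0
```

Call:
move_arm(commands=[[[0.03,0.012,0],0,-1],[[0.03,0.012,0],0,-1],[[0.03,0.012,0],0,-1],[[0,0,0],0,-1]])

```text
t: 11.63
eef_pos: [534.6, -214.2, 300.3]
tcp_rot: [3.142, 0.0, 2.552]
ft_force: [-3.2, -0.7, 4.3]
opening: 0.315
grip_force: 30.0
```

Dragging with about 3 N of side force. Now I'll lower in small steps.

Call:
move_arm(commands=[[[0.015,0,-0.02],0,-1],[[0,0,-0.02],0,-1],[[0,0,0],0,-1]])

```text
t: 11.88
eef_pos: [535.1, -214.4, 299.1]
tcp_rot: [3.142, 0.0, 2.552]
ft_force: [-4.3, -1.2, 5.8]
opening: 0.315
grip_force: 30.0
```

Call:
move_arm(commands=[[[0,0,-0.02],0,-1],[[0,0,0],0,-1],[[0,0,0],0,-1]])

```text
t: 12.13
eef_pos: [535.1, -214.4, 298.9]
tcp_rot: [3.142, 0.001, 2.552]
ft_force: [-5.4, -0.6, 9.8]
opening: 0.315
grip_force: 30.0
```

Call:
move_arm(commands=[[[0,0,0.02],0,-1],[[-0.03,-0.01,0],0,-1],[[0,0,-0.015],0,-1],[[0,0,0],0,-1]])

```text
t: 12.47
eef_pos: [534.3, -214.7, 298.8]
tcp_rot: [3.141, 0.001, 2.552]
ft_force: [-1.4, 0.7, 6.4]
opening: 0.317
grip_force: 30.0
```

Call:
move_arm(commands=[[[0,0,-0.02],0,-1],[[0,0,0],0,-1]])

```text
t: 12.63
eef_pos: [534.4, -214.6, 298.5]
tcp_rot: [3.141, 0.002, 2.552]
ft_force: [-2.3, -1.0, 7.7]
opening: 0.317
grip_force: 30.0
```

Call:
move_arm(commands=[[[-0.02,0,0],0,-1],[[0,0,0],0,-1]])

```text
t: 12.8
eef_pos: [533.6, -214.6, 297.7]
tcp_rot: [3.141, 0.001, 2.552]
ft_force: [-0.7, -0.9, -1.0]
opening: 0.318
grip_force: 30.0
```

Call:
move_arm(commands=[[[0,0,0],0.6,-1],[[0,0,0],0,-1]])

```text
t: 12.97
eef_pos: [533.6, -214.6, 297.4]
tcp_rot: [3.141, -0.0, 2.602]
ft_force: [-1.2, -1.3, -1.3]
opening: 0.318
grip_force: 30.0
```

```bash
python3 - <<'E'
from h import *
s=env.state();print({k:np.round(s[k],3) for k in("t","eef_pos","tcp_rot","ft_force","moment")})
w=read_camera("wrist");t=read_camera("top");sc=read_camera("scene")
a=cv2.resize(w["image"][180:330,220:420],(400,300),interpolation=cv2.INTER_CUBIC);b=cv2.resize(sc["image"][355:445,140:260],(400,300),interpolation=cv2.INTER_CUBIC)
save("g3.png",np.hstack([a,b]))
E
```

```text
{'t': np.float64(12.967), 'eef_pos': array([ 533.555, -214.63 ,  297.389]), 'tcp_rot': array([ 3.141, -0.   ,  2.602]), 'ft_force': array([-1.166, -1.323, -1.294]), 'moment': array([-0.195,  0.114,  0.013])}
```

View pics/g3.png

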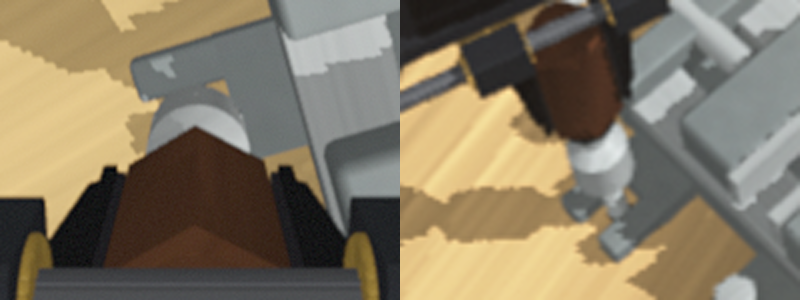

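The socket is over the head with the shank upright below it, and the force vanished as it dropped in. Continuing down gently.

Call:
move_arm(commands=[[[0,0,-0.02],-0.6,-1],[[0,0,-0.02],0,-1],[[0,0,0],0,-1]])

```text
t: 13.37
eef_pos: [533.6, -214.6, 296.4]
tcp_rot: [3.141, -0.0, 2.552]
ft_force: [-0.2, 0.4, -2.1]
opening: 0.317
grip_force: 30.0
```

Call:
move_arm(commands=[[[0,0,-0.02],0,-1],[[0,0,-0.02],0,-1],[[0,0,0],0,-1]])

```text
t: 13.62
eef_pos: [533.5, -214.6, 295.3]
tcp_rot: [3.141, -0.0, 2.552]
ft_force: [-0.2, -0.8, -2.3]
opening: 0.317
grip_force: 30.0
```

Call:
move_arm(commands=[[[0,0,-0.02],0,-1],[[0,0,-0.02],0,-1],[[0,0,0],0,-1]])

```text
t: 13.87
eef_pos: [533.5, -214.6, 294.1]
tcp_rot: [3.141, -0.0, 2.552]
ft_force: [0.3, -1.4, -2.3]
opening: 0.318
grip_force: 30.0
```

Call:
move_arm(commands=[[[0,0,-0.015],0,-1],[[0,0,0],0,-1],[[0,0,0],0,-1]])

```text
t: 14.12
eef_pos: [533.5, -214.6, 293.8]
tcp_rot: [3.141, 0.0, 2.552]
ft_force: [-0.3, -0.7, -0.3]
opening: 0.313
grip_force: 30.0
```

Call:
move_arm(commands=[[[0.02,0.005,0],0,-1],[[0.03,0.005,0],0,-1],[[0,0,-0.01],0,-1],[[0,0,0],0,-1],[[0,0,0],0,-1]])

```text
t: 14.53
eef_pos: [535.0, -214.3, 293.6]
tcp_rot: [3.142, -0.0, 2.552]
ft_force: [-2.4, -0.9, 3.0]
opening: 0.315
grip_force: 30.0
```

```bash
python3 - <<'E'
from h import *
s=env.state();print({k:np.round(s[k],3) for k in("t","eef_pos","ft_force","moment")})
for n in("scene","top","wrist"):
    p=read_camera(n)
    r=cut_out("driver",p)
    print(n,[(q["at"],q["confidence"]) for q in r][:4], proj(p,[[535,-214.3,36],[535,-214.3,60],[535,-214.3,122],[535,-214.3,163]]).round(1).tolist())
    if n=="scene": im=cv2.resize(p["image"][345:445,130:263],(400,300),interpolation=cv2.INTER_CUBIC)
    if n=="top": im2=cv2.resize(p["image"][215:290,430:530],(400,300),interpolation=cv2.INTER_CUBIC)
save("g4.png",np.hstack([im,im2]))
E
```

```text
{'t': np.float64(14.533), 'eef_pos': array([ 534.973, -214.305,  293.607]), 'ft_force': array([-2.399, -0.941,  2.987]), 'moment': array([-0.118,  0.557, -0.04 ])}
scene [([388.2, 185.9], 0.94), ([410.8, 211.8], 0.78), ([197.5, 391.5], 0.75)] [[202.7, 406.7], [200.3, 399.1], [193.6, 377.7], [188.7, 362.1]]
top [([197.4, 232.4], 0.82), ([228.1, 197.0], 0.74), ([477.1, 260.5], 0.47)] [[474.6, 259.2], [478.4, 257.8], [489.1, 253.7], [496.9, 250.7]]
wrist [([317.2, 295.7], 0.78)] [[317.1, 246.6], [317.0, 259.2], [316.3, 308.7], [315.5, 367.4]]
```

View pics/g4.png

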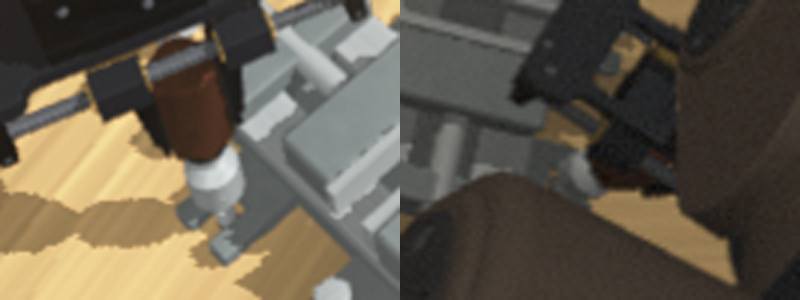

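Seated at about 5 N, upright over the hole. Now the clockwise half turn, following the thread down.

Call:
move_arm(commands=[[[0,0,0],-0.5,-1],[[0,0,0],-1,-1],[[0,0,0],-1,-1],[[0,0,-0.002],-1,-1],[[0,0,-0.002],-1,-1],[[0,0,-0.002],-1,-1],[[0,0,-0.002],-1,-1],[[0,0,-0.002],-1,-1],[[0,0,-0.002],-1,-1],[[0,0,-0.002],-1,-1],[[0,0,-0.002],-1,-1],[[0,0,-0.002],-1,-1],[[0,0,-0.002],-1,-1],[[0,0,-0.002],-1,-1],[[0,0,0],0,-1]])

```text
t: 16.08
eef_pos: [535.0, -214.2, 292.9]
tcp_rot: [3.141, -0.0, 1.467]
ft_force: [-2.5, 0.2, 5.3]
opening: 0.315
grip_force: 30.0
```

```bash
python3 - <<'E'
from h import *
s=env.state();print({k:np.round(s[k],3) for k in("t","eef_pos","tcp_rot","ft_force","moment","opening")})
E
```

```text
{'t': np.float64(16.083), 'eef_pos': array([ 535.022, -214.218,  292.927]), 'tcp_rot': array([ 3.141, -0.   ,  1.467]), 'ft_force': array([-2.511,  0.178,  5.262]), 'moment': array([0.047, 0.709, 0.055]), 'opening': np.float64(0.315)}
```

Call:
move_arm(commands=[[[0,0,-0.001],-1,-1],[[0,0,-0.002],-1,-1],[[0,0,-0.002],-1,-1],[[0,0,-0.002],-1,-1],[[0,0,-0.002],-1,-1],[[0,0,-0.002],-1,-1],[[0,0,-0.002],-1,-1],[[0,0,-0.002],-1,-1],[[0,0,-0.002],-1,-1],[[0,0,-0.002],-1,-1],[[0,0,-0.002],-1,-1],[[0,0,-0.002],-1,-1],[[0,0,-0.002],-1,-1],[[0,0,-0.002],-1,-1]])

```text
t: 17.25
eef_pos: [535.0, -214.2, 292.1]
tcp_rot: [3.142, -0.0, 0.348]
ft_force: [-3.1, 0.4, 5.7]
opening: 0.313
grip_force: 30.0
```

Call:
move_arm(commands=[[[0,0,-0.002],-1,-1],[[0,0,-0.002],-1,-1],[[0,0,-0.002],-1,-1],[[0,0,-0.002],-1,-1],[[0,0,-0.002],-1,-1],[[0,0,-0.002],-1,-1],[[0,0,-0.002],-1,-1],[[0,0,-0.002],-1,-1],[[0,0,-0.002],-1,-1],[[0,0,-0.002],-1,-1],[[0,0,-0.002],-1,-1],[[0,0,-0.002],-1,-1],[[0,0,-0.002],-1,-1],[[0,0,-0.002],-1,-1],[[0,0,0],-0.5,-1],[[0,0,0],0,-1],[[0,0,0],0,-1],[[0,0,0],0,-1]])

```text
t: 18.75
eef_pos: [535.1, -214.2, 291.3]
tcp_rot: [-3.141, -0.0, -0.806]
ft_force: [-2.4, 0.8, 5.8]
opening: 0.316
grip_force: 30.0
```

```bash
python3 - <<'E'
from h import *
s=env.state();print({k:np.round(s[k],3) for k in("t","eef_pos","tcp_rot","ft_force","moment","opening","joints")})
E
```

```text
{'t': np.float64(18.75), 'eef_pos': array([ 535.063, -214.224,  291.275]), 'tcp_rot': array([-3.141, -0.   , -0.806]), 'ft_force': array([-2.379,  0.763,  5.781]), 'moment': array([0.255, 0.691, 0.065]), 'opening': np.float64(0.316), 'joints': array([-0.495,  0.56 ,  1.794,  0.   ,  0.787,  1.882])}
```

Call:
move_arm(commands=[[[-0.01,0,0],0.8,-1],[[0,0,0.03],0,-1],[[0,0,0.06],0,-1],[[0,0,0.1],0,-1],[[0,0,0.1],0,-1],[[0,0,0.15],0,-1],[[0,0,0.5],0,-1],[[0,0,1],0,-1],[[0,0,1],0,-1],[[0,0,1],0,-1],[[0,0,0.2],0,-1],[[0,0,0],0,-1],[[0,0,0],0,-1]])

```text
t: 19.83
eef_pos: [534.5, -214.2, 414.8]
tcp_rot: [3.141, 0.0, -0.744]
ft_force: [0.0, -0.1, -2.2]
opening: 0.317
grip_force: 30.0
```

```bash
python3 - <<'E'
from h import *
s=env.state();print({k:np.round(s[k],3) for k in("t","eef_pos","tcp_rot","ft_force","opening")})
p=read_camera("scene");w=read_camera("wrist")
print([(q["at"],q["confidence"]) for q in search_frame("lag_head",w)], proj(w,[[535,-214.3,44.7],[535,-214.3,12]]).round(1).tolist())
print(proj(p,[[535,-214.3,44.7],[535,-214.3,12]]).round(1).tolist())
a=cv2.resize(p["image"][345:465,130:290],(400,300),interpolation=cv2.INTER_CUBIC);b=cv2.resize(w["image"][90:330,160:480],(400,300),interpolation=cv2.INTER_CUBIC)
save("g5.png",np.hstack([a,b]))
E
```

```text
{'t': np.float64(19.833), 'eef_pos': array([ 534.456, -214.178,  414.847]), 'tcp_rot': array([ 3.141,  0.   , -0.744]), 'ft_force': array([ 0.042, -0.086, -2.206]), 'opening': np.float64(0.317)}
[([318.6, 204.7], 0.73), ([319.7, 202.9], 0.2)] [[318.4, 206.1], [318.4, 199.4]]
[[201.8, 404.0], [205.0, 414.1]]
```

View pics/g5.png

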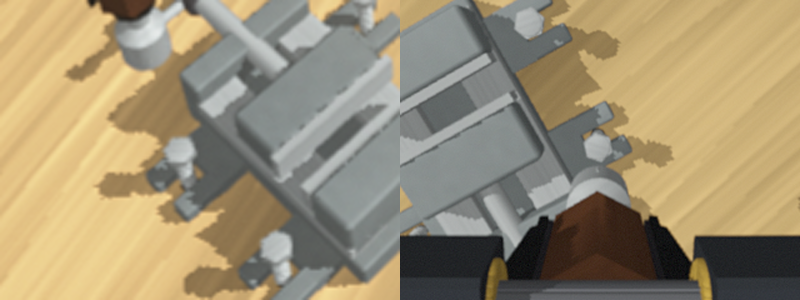

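The screw stands square, with its head within about 1 mm of the upright prediction. Carrying the driver back to its hole.

Call:
move_arm(commands=[[[0.048,0.5,0],0.5,-1],[[0.048,1,0],1,-1],[[0.048,1,0],1,-1],[[0.048,1,0],1,-1],[[0.048,1,0],1,-1],[[0.048,1,0],1,-1],[[0.048,1,0],1,-1],[[0.048,1,0],1,-1],[[0.048,1,0],1,-1],[[0.048,1,0],1,-1],[[0.048,1,0],1,-1],[[0.048,1,0],1,-1],[[0.048,1,0],1,-1],[[0.048,1,0],1,-1],[[0.048,1,0],1,-1],[[0.048,1,0],1,-1],[[0.047,1,0],1,-1],[[0,0.738,0],1,-1]])

```text
t: 21.48
eef_pos: [558.5, 305.7, 414.2]
tcp_rot: [-3.141, 0.001, 0.663]
ft_force: [-0.6, 0.1, -1.6]
opening: 0.315
grip_force: 30.0
```

Call:
move_arm(commands=[[[0,0,0],1,-1],[[0,0,0],1,-1],[[0,0,0],1,-1],[[0,0,0],1,-1],[[0,0,0],1,-1],[[0,0,0],1,-1],[[0,0,0],1,-1],[[0,0,0],1,-1],[[0,0,0],1,-1],[[0,0,0],0.89,-1],[[0,0,0],0,-1]])

```text
t: 22.4
eef_pos: [558.7, 303.4, 414.3]
tcp_rot: [-3.14, 0.001, 1.452]
ft_force: [0.2, -0.0, -1.7]
opening: 0.319
grip_force: 30.0
```

Call:
move_arm(commands=[[[0,0,-0.6],0,-1],[[0,0,-1],0,-1],[[0,0,-1],0,-1],[[0,0,-0.7],0,-1],[[0,0,-0.1],0,-1],[[0,0,-0.15],0,-1],[[0,0,-0.15],0,-1],[[0,0,-0.1],0,-1],[[0,0,0],0,-1]])

```text
t: 23.15
eef_pos: [559.2, 302.9, 301.8]
tcp_rot: [3.141, -0.0, 1.447]
ft_force: [-1.0, 0.3, -1.5]
opening: 0.319
grip_force: 30.0
```

Call:
move_arm(commands=[[[0,0,-0.1],0,-1],[[0,0,-0.1],0,-1],[[0,0,-0.1],0,-1],[[0,0,0],0,-1]])

```text
t: 23.48
eef_pos: [559.1, 302.7, 291.9]
tcp_rot: [-3.141, 0.0, 1.447]
ft_force: [-0.6, 0.6, -1.7]
opening: 0.32
grip_force: 30.0
```

Call:
move_arm(commands=[[[0,0,-0.2],0,-1],[[0,0,-0.2],0,-1],[[0,0,-0.2],0,-1],[[0,0,-0.15],0,-1],[[0,0,-0.05],0,-1],[[0,0,0],0,-1]])

```text
t: 23.98
eef_pos: [559.2, 302.8, 267.7]
tcp_rot: [-3.141, 0.001, 1.447]
ft_force: [-0.0, 0.1, -1.2]
opening: 0.316
grip_force: 30.0
```

Call:
move_arm(commands=[[[0,0,-0.02],0,-1],[[0,0,-0.015],0,-1],[[0,0,0],0,-1]])

```text
t: 24.23
eef_pos: [559.2, 302.8, 267.5]
tcp_rot: [3.141, -0.0, 1.447]
ft_force: [0.5, 0.9, -1.7]
opening: 0.32
grip_force: 30.0
```

Call:
move_arm(commands=[[[0,0,0],0,-0.2],[[0,0,0],0,0],[[0,0,0],0,0.2],[[0,0,0],0,0.2],[[0,0,0],0,0.2],[[0,0,0],0,0.2],[[0,0,0.2],0,0.2],[[0,0,0.5],0,0.2],[[0,0,1],0,0.2],[[0,0,1],0,0.2],[[0,0,1],0,0.2],[[0,0,1],0,0.2],[[0,0,0],0,0.2],[[0,0,0],0,0.2]])

```text
t: 25.4
eef_pos: [558.9, 302.7, 410.4]
tcp_rot: [3.138, -0.002, 1.447]
ft_force: [-0.9, 0.1, -0.6]
opening: 0.597
grip_force: 0.0
```

```bash
python3 - <<'E'
from h import *
s=env.state();print({k:np.round(s[k],3) for k in("t","eef_pos","ft_force","opening")})
for n in("top","scene"):
    p=read_camera(n)
    for t in("driver","driver_mid","driver_small","watch_case"):
        print(n,t,[(np.round(q["at"]).tolist(),round(q["confidence"],2)) for q in search_frame(t,p)])
    print(proj(p,[[559,302.5,20],[559,302.5,95],[559,302.5,136]]).round(0).tolist())
p=read_camera("wrist")
for q in search_frame("driver",p): print("wrist",q["at"],q["confidence"])
print(proj(p,[[559,302.5,60],[559,302.5,136]]).round(0).tolist())
E
```

```text
{'t': np.float64(25.4), 'eef_pos': array([558.945, 302.749, 410.37 ]), 'ft_force': array([-0.851,  0.093, -0.636]), 'opening': np.float64(0.597)}
top driver []
top driver_mid []
top driver_small [([473.0, 258.0], 0.65)]
top watch_case [([333.0, 170.0], 0.69)]
[[243.0, 247.0], [238.0, 242.0], [235.0, 238.0]]
scene driver [([362.0, 198.0], 0.74), ([389.0, 186.0], 0.66), ([410.0, 214.0], 0.57), ([203.0, 409.0], 0.42)]
scene driver_mid [([343.0, 214.0], 0.8)]
scene driver_small [([331.0, 236.0], 0.72), ([364.0, 198.0], 0.54)]
scene watch_case [([399.0, 324.0], 0.75), ([362.0, 198.0], 0.55)]
[[361.0, 221.0], [363.0, 194.0], [365.0, 179.0]]
wrist [451.7, 162.7] 0.8
wrist [316.6, 226.2] 0.75
wrist [336.5, 79.7] 0.63
[[319.0, 215.0], [319.0, 241.0]]
```

```bash
python3 -c "
from cell import env
print(env.job_done())"
```

```text
the job is handed in; nothing more can be done
None
```

I handed the job in at about 25 s; the hand-in gave no verdict. The leaning screw was seated, brought upright and turned about half a turn clockwise. The driver is released in its own hole; I viewed 11 pictures against the limit of 10.

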